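# Send the loaded welding shuttle to the far end past an unmarked lock

## Robot

A 7-joint arm with a two-finger parallel gripper is mounted at the origin on the work surface. World frame = base frame: x ahead of the robot, y to its left, z up, the work surface at z = 0. Lengths are in m, angles in rad, forces in N, time in s.
With the tool pointing down it reaches from about 0.425 to 0.875 m from the base axis. Payload 4.7 kg.
Tool frame: the origin (TCP) lies at the centre of the arm's flange, where the gripper is bolted on; the fingertips stand 182 mm ahead of it and the grasp point (between the pads) lies ahead of it (ctrl.hold_point_z is the z of the grasp point in the tool frame, in m); z points along the fingers, y is the direction in which the jaws open and shut (so a half turn about z gives the same grasp; the last joint's range is limited). The gripper opens to 87 mm and grips with 3 to 60 N. Pads are 19 mm wide; open, the fingers measure 117 mm over their backs; the gripper's body (75 mm by 190 mm) begins 51 mm behind the grasp point.
Start: joints at [-1.216, 0.321, -0.07, 1.45, 0.023, 1.371, -0.057], TCP at [0.217, 0.613, 0.405] pointing down, gripper open.
Joint ranges: [-2.86, 2.86], [-0.3, 2.09], [-1.38, 1.24], [0.06, 2.45], [-1.56, 4.7], [0.09, 2.05], [-2.69, 2.69]. Speed limits (rad/s): [2.57, 2.57, 3.14, 3.14, 3.14, 3.14, 3.14].

## Interface

Orientations are given as a rotation vector (axis times angle).
In Python, from bench import get_state, imaging, workorder, ctrl gives the robot as it stands.
- The arm moves only by the tool step_arm, never from a script. Its argument "increments" is a list of rows, each an object of numbers: "claw": the opening, from 0 (shut) to 1 (fully open); "tx", "ty", "tz": the shift along the tool's x, y, z in m; "spin": the turn about the tool's z in degrees. A call has 1 to 8 rows; each row is the pose to reach, as a shift and turn from the pose commanded when the call began, along the tool's axes at that moment; what a row does not reach only later rows make up. A row lasts 1/12 s, in which the tool goes at most 41.7 mm and 7.16 degrees, less where a joint would pass 70% of its speed; a pose out of reach is approached as far as the arm can. A call with a gripper value outside its range is refused whole. The fingers move at their own pace and stop on an object; "force" is the grip in N (left out, the last holds). Time passes only in rows, so rows that repeat a pose let the fingers close. It gives the time, the measured TCP pose, the force and the opening at its end, in the units of the state.
- get_state(): the state, without advancing time (a new reading comes with each control period).
- imaging.get_image(name): name is "scene" or "top"; returns the picture (480x640x3 uint8, blue, green, red); there is no depth.
- imaging.camera_params(name): a dict with "intrinsics" (3x3 intrinsics, pixels), "distortion" ([k1, k2, p1, p2, k3] as OpenCV has them; the pictures are not rectified), "camera_from_world" (4x4, takes a point from world to camera coordinates). Camera axes: x right, y down, z forward; pixel columns grow to the right and rows downward; lengths in m; the calibration is good to about 2 mm. A picture is of the moment at which its call begins. camera_params takes no time and is no camera call.
- workorder.close_job(): hands the job in, once; it reports no verdict.
The state is a dict: "time": time; "joint_positions": joint angles; "qd": joint speeds; "joint_torque": joint torques, N m; "position": TCP position; "tool_rot": TCP orientation; "ft_force": force on the tool from outside, world axes, zero at the start; "torque": the same for the moment, N m; "grip_width": opening from 0.0 (shut) to 1.0 (fully open).
Only numpy, scipy, OpenCV 4.12 (cv2) and the standard library are available. Lean on these libraries where they do the work, as an engineer would, in place of code of your own. Each camera call takes 0.05 s, during which the arm holds its last target. There are 200 camera calls.

## Task

Slide the shuttle, with the bracket still lying in its nest, fully home to the other end of its bed. The slide lock on the bed's side is unmarked, so you cannot see whether it holds the shuttle: if the shuttle will not budge, push the lock's upright grip right across to the other end of its travel and try again.

Things in the scene. Friction and masses are not known exactly. Their poses are not given: they have to be found in the camera images.
- shuttle (a joint): travel of the shuttle along its bed, m: about 0 at the start, 0.140 fully home against the other end. It slides with about 2 N of friction and stays where left. While locked it moves at most about 3 mm and stops dead. The lock holds it at one end of the lock's travel and in mid-travel, and frees it at the other end; which end frees it varies and shows nowhere.
- shuttle_grip (a point): centre of the top bar of the shuttle's loop handle: steel bar 74 (x) x 12 (y) x 16 (z) mm, 116 mm above the table, 48 mm free beneath it, on two posts at the trailing edge of the shuttle, a 130 x 130 mm plate. The bed under it, fixed, is 140 (x) x 400 (y) x 45 (z) mm. Axes: z up, +y is the way the shuttle must travel.
- lock_grip (a point): point in the slide lock's upright steel grip block, centred in plan, 16 mm below its top. Block 22 (x) x 30 (y) mm, from 14 to 80 mm above the table, beside the bed at mid-length on the -x side. Axes as shuttle_grip. Slides along x with about 2.5 N friction; starts within 3 mm of its outer end; total travel 36 mm, towards the bed (+x), where its face is still 33 mm from the bed.
- bracket: small loose steel U bracket, 72 x 50 mm in plan (x, y) and 28 mm high, 0.2 kg, two upright flanges at its x ends, lying in the shuttle's nest, inside a rim 8 mm high. Origin: centre of its underside, 63 mm ahead (+y) of shuttle_grip and 62 mm below it.
Not all that is in view belongs to the job. There is more than one size of the bracket; the one meant has the size given above.

How it is judged:
By the outcome, as a careful person would: the job done as asked, in the order asked, and still so for the second after the job is handed in, with the robot touching nothing.
It also fails if it takes over 58 s, if anything falls off the work surface, if the arm or the gripper's body presses on something with over 40 N, if the wrist force passes 120 N, or if a joint passes its speed limit or range.

## Working session

There is one attempt and no reset: what is moved stays moved. The work goes in short steps, Python scripts to look and compute and a tool call to move; the robot and the scene stay as the last step left them, time stands still between calls to the robot, and variables do not carry over. Pictures are saved under pics/ and viewed, on a budget of 10 in all, crops included, one or two more only if the job needs it, and the job is handed in when it is done.

Besides the shell and the picture viewer there is one more tool, called after ">>>" as name(argument=value, ...), one argument or row to a line, values as JSON. step_arm: Moves the arm, as the interface text tells. Its arguments: {"type":"object","properties":{"increments":{"type":"array"},"force":{"type":"number"}},"required":["increments"]}

```bash
mkdir -p pics; python3 - <<'E'
from bench import get_state, imaging, ctrl
import cv2, numpy as np
s=get_state(); print({k:np.round(v,3).tolist() for k,v in s.items()}); print(ctrl.hold_point_z)
for n in("scene","top"):
    cv2.imwrite(f"pics/{n}0.png",imaging.get_image(n)); p=imaging.camera_params(n)
    c=np.array(p["camera_from_world"]); print(n,np.round(-c[:3,:3].T@c[:3,3],3), np.round(p["intrinsics"],0).tolist())
E
```

```text
{'time': 0.0, 'joint_positions': [-1.216, 0.322, -0.07, 1.452, 0.023, 1.371, -0.057], 'qd': [-0.001, 0.0, 0.0, 0.001, 0.0, 0.001, -0.001], 'joint_torque': [-0.0, -49.128, -0.404, -31.253, -0.064, 0.044, 0.0], 'position': [0.217, 0.612, 0.404], 'tool_rot': [-0.533, -3.096, 0.003], 'ft_force': [0.077, -0.207, -0.179], 'torque': [-0.014, 0.012, -0.014], 'grip_width': 1.001}
0.1635
scene [ 0.839 -0.486  0.804] [[530.0, 0.0, 318.0], [0.0, 530.0, 246.0], [0.0, 0.0, 1.0]]
top [ 0.415 -0.111  0.845] [[441.0, 0.0, 320.0], [0.0, 441.0, 235.0], [0.0, 0.0, 1.0]]
```

View pics/scene0.png

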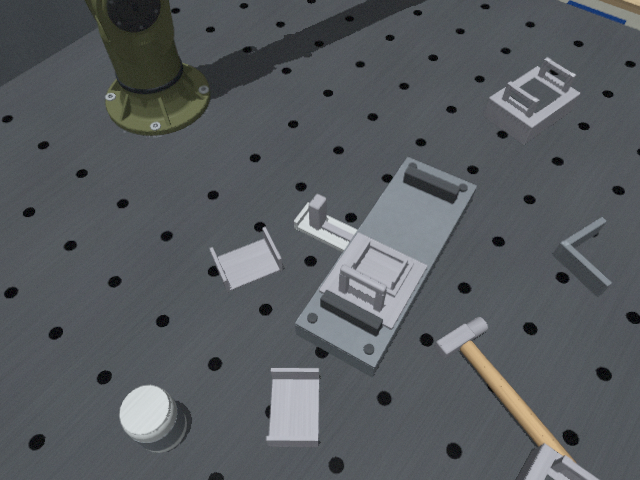

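View pics/top0.png

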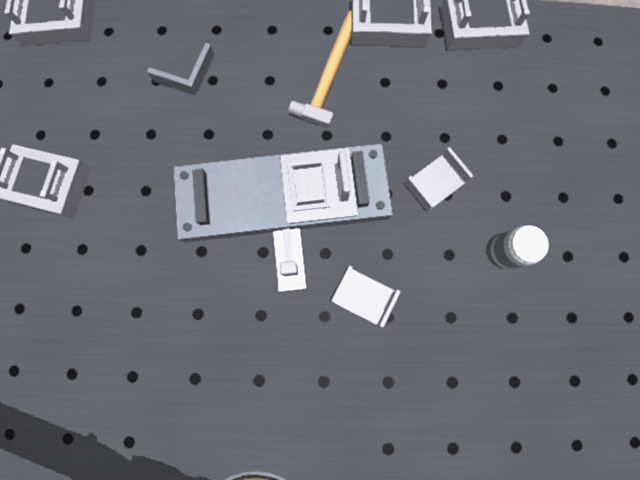

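The scene view shows the bed with the shuttle at its near end (handle ~(362,288)) and the lock block at (317,212). The top view shows the shuttle at (318,185), the handle at (345,175) and the lock grip at (289,267). Things that could be mistaken for the bracket are the loose brackets on the table at top (440,180) and (366,297), and the stands at (40,180), (45,20), (392,20) and (485,22). The one I want is in the nest at top (310,185). I'll check that in one close crop.

```bash
cat > h.py <<'E'
import cv2, numpy as np
from bench import imaging, get_state
def ray(n,uv):
    p=imaging.camera_params(n); c=np.array(p["camera_from_world"]); R,t=c[:3,:3],c[:3,3]
    q=cv2.undistortPoints(np.array([[uv]],float),np.array(p["intrinsics"]),np.array(p["distortion"]))[0,0]
    return -R.T@t, R.T@np.array([q[0],q[1],1])
def plane(n,uv,z):
    o,d=ray(n,uv); return o+d*(z-o[2])/d[2]
def proj(n,P):
    p=imaging.camera_params(n); c=np.array(p["camera_from_world"])
    return cv2.projectPoints(np.array(P,float).reshape(-1,1,3),cv2.Rodrigues(c[:3,:3])[0],c[:3,3],np.array(p["intrinsics"]),np.array(p["distortion"]))[0][:,0]
E
python3 - <<'E'
import cv2,numpy as np
a=cv2.imread("pics/scene0.png")[185:375,290:485]; b=cv2.imread("pics/top0.png")[140:300,170:395]
a=cv2.resize(a,(400,390),interpolation=cv2.INTER_CUBIC); b=cv2.resize(b,(400,284),interpolation=cv2.INTER_CUBIC)
b=cv2.copyMakeBorder(b,0,106,0,0,cv2.BORDER_CONSTANT)
cv2.imwrite("pics/crop.png",np.hstack([a,b]))
from h import *
# bed top corners in top view at z=.045
for uv in [(174,167),(382,145),(392,215),(179,239)]: print(plane("top",uv,.045).round(3))
print("handle",plane("top",(343,172),.124).round(3),"lock",plane("top",(289,267),.08).round(3),plane("scene",(318,200),.08).round(3))
E
```

```text
[0.675 0.169 0.045]
[ 0.725 -0.227  0.045]
[ 0.588 -0.244  0.045]
[0.537 0.15  0.045]
handle [ 0.644 -0.148  0.124] lock [ 0.485 -0.058  0.08 ] [ 0.488 -0.052  0.08 ]
```

View pics/crop.png

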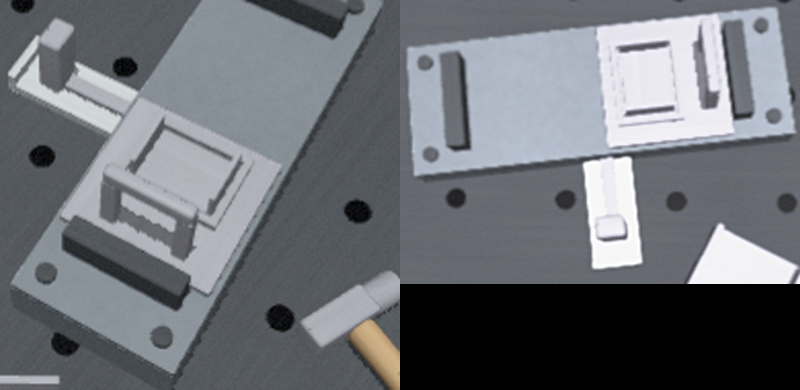

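```bash
python3 - <<'E'
from h import *
th=np.arctan2(.0505,.395); u=np.array([np.cos(th),np.sin(th)]); v=np.array([-np.sin(th),np.cos(th)])
g=np.array([.644,-.148])
def W(a,b,z): return np.r_[g+a*u+b*v,z]
outs=[]
for n,(x0,x1,y0,y1) in {"scene":(325,440,225,325),"top":(270,370,140,227)}.items():
    im=cv2.imread(f"pics/{n}0.png"); k=4
    I=cv2.resize(im[y0:y1,x0:x1],None,fx=k,fy=k,interpolation=cv2.INTER_CUBIC); I=cv2.convertScaleAbs(I,alpha=1.5,beta=-120)
    J=I.copy()
    def D(P,c):
        for q in proj(n,P): cv2.circle(J,tuple(int(t) for t in (q-[x0,y0]+.5)*k),3,c,-1)
    D([W(a,63e-3+b,.082) for a in(-.036,.036) for b in(-.025,.025)],(0,0,255))
    D([W(a,63e-3+b,.054) for a in(-.036,.036) for b in(-.025,.025)],(0,255,0))
    D([W(a,b,.124) for a in(-.037,.037) for b in(-.006,.006)],(255,0,0))
    outs.append(cv2.resize(J,(400,int(400*J.shape[0]/J.shape[1]))))
h=max(o.shape[0] for o in outs)
cv2.imwrite("pics/crop2.png",np.hstack([cv2.copyMakeBorder(o,0,h-o.shape[0],0,0,0) for o in outs]))
print(np.degrees(th),u,v)
E
```

```text
7.285633282353728 [0.99192627 0.12681589] [-0.12681589  0.99192627]
```

View pics/crop2.png

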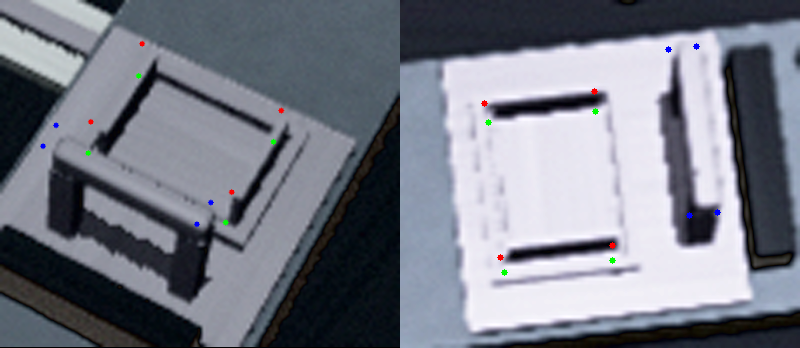

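```bash
python3 - <<'E'
from h import *
def tri(a,b):
    o1,d1=ray("top",a); o2,d2=ray("scene",b); s=np.linalg.lstsq(np.c_[d1,-d2],o2-o1,rcond=None)[0]
    p,q=o1+d1*s[0],o2+d2*s[1]; print(((p+q)/2).round(4),np.linalg.norm(p-q).round(4))
tri((344.5,171.),(363.8,277.3)); print(plane("top",(344.5,171),.124),plane("scene",(363.8,277.3),.124))
tri((288.5,265.5),(318.5,200)); print(plane("top",(288.5,265.5),.08),plane("scene",(318.5,200),.08))
s=get_state();from scipy.spatial.transform import Rotation as R; print(R.from_rotvec(s["tool_rot"]).as_matrix().round(3))
E
```

```text
[ 0.6483 -0.1495  0.1217] 0.0044
[ 0.64602046 -0.15096316  0.124     ] [ 0.65033706 -0.14884122  0.124     ]
[ 0.4889 -0.0555  0.0842] 0.0047
[ 0.48774237 -0.05698294  0.08      ] [ 0.4883577  -0.05113248  0.08      ]
[[-0.943  0.334 -0.   ]
 [ 0.334  0.943 -0.002]
 [-0.    -0.002 -1.   ]]
```

The nest crop shows the tall flange end faces (crop (237,200–225)), so the bracket is in the nest. The yaw is about 7.3°, the handle is at about (0.648, -0.150) and the lock is at about (0.488, -0.054). Next I move over the handle with the jaws along the travel direction.

>>> step_arm(
  increments=[
    {"tx": -0.661, "ty": -0.575, "spin": -26.8, "claw": 1},
    {"tx": -0.661, "ty": -0.575, "spin": -26.8, "claw": 1},
    {"tx": -0.661, "ty": -0.575, "spin": -26.8, "claw": 1},
    {"tx": -0.661, "ty": -0.575, "spin": -26.8, "claw": 1},
    {"tx": -0.661, "ty": -0.575, "spin": -26.8, "claw": 1},
    {"tx": -0.661, "ty": -0.575, "spin": -26.8, "claw": 1},
    {"tx": -0.661, "ty": -0.575, "spin": -26.8, "claw": 1},
    {"tx": -0.661, "ty": -0.575, "spin": -26.8, "claw": 1},
  ],
)

```text
invalid input at $.increments[0]: expected keys claw, tx, ty, tz, spin
```

>>> step_arm(
  increments=[
    {"tx": -0.661, "ty": -0.575, "tz": 0, "spin": -26.8, "claw": 1},
    {"tx": -0.661, "ty": -0.575, "tz": 0, "spin": -26.8, "claw": 1},
    {"tx": -0.661, "ty": -0.575, "tz": 0, "spin": -26.8, "claw": 1},
    {"tx": -0.661, "ty": -0.575, "tz": 0, "spin": -26.8, "claw": 1},
    {"tx": -0.661, "ty": -0.575, "tz": 0, "spin": -26.8, "claw": 1},
    {"tx": -0.661, "ty": -0.575, "tz": 0, "spin": -26.8, "claw": 1},
    {"tx": -0.661, "ty": -0.575, "tz": 0, "spin": -26.8, "claw": 1},
    {"tx": -0.661, "ty": -0.575, "tz": 0, "spin": -26.8, "claw": 1},
  ],
)

```text
time: 0.77
position: [0.3814, 0.3208, 0.4045]
tool_rot: [0.199, -3.135, 0.0]
ft_force: [1.2, 0.4, 0.2]
grip_width: 1.0
```

```bash
cat >> h.py <<'E'
from scipy.spatial.transform import Rotation as Ro
def go(x,y,z=None):
    s=get_state(); M=Ro.from_rotvec(s["tool_rot"]).as_matrix(); p=np.array(s["position"])
    d=np.array([x,y,p[2] if z is None else z])-p
    print("t",round(s["time"],2),"p",p.round(4),"tool delta",(M.T@d).round(4),"yaw y",np.degrees(np.arctan2(M[1,1],M[0,1])).round(2),"tilt",M[:2,2].round(4),"F",np.round(s["ft_force"],1),"w",round(s["grip_width"],3))
E
python3 -c "
from h import *
go(.648,-.150,.36)"
```

```text
t 0.77 p [0.3814 0.3208 0.4045] tool delta [-0.2048 -0.5008  0.0445] yaw y 97.28 tilt [-0.0002 -0.    ] F [1.2 0.4 0.2] w 1.0
```

>>> step_arm(
  increments=[
    {"tx": -0.205, "ty": -0.5, "tz": 0.04, "spin": 0, "claw": 1},
    {"tx": -0.205, "ty": -0.5, "tz": 0.04, "spin": 0, "claw": 1},
    {"tx": -0.205, "ty": -0.5, "tz": 0.04, "spin": 0, "claw": 1},
    {"tx": -0.205, "ty": -0.5, "tz": 0.04, "spin": 0, "claw": 1},
    {"tx": -0.205, "ty": -0.5, "tz": 0.04, "spin": 0, "claw": 1},
    {"tx": -0.205, "ty": -0.5, "tz": 0.04, "spin": 0, "claw": 1},
    {"tx": -0.205, "ty": -0.5, "tz": 0.04, "spin": 0, "claw": 1},
    {"tx": -0.205, "ty": -0.5, "tz": 0.04, "spin": 0, "claw": 1},
  ],
)

```text
time: 1.43
position: [0.5453, 0.0318, 0.3799]
tool_rot: [-0.2, 3.135, 0.0]
ft_force: [1.3, -0.0, 0.4]
grip_width: 0.999
```

>>> step_arm(
  increments=[
    {"tx": -0.079, "ty": -0.194, "tz": 0.016, "spin": 0, "claw": 1},
    {"tx": -0.079, "ty": -0.194, "tz": 0.016, "spin": 0, "claw": 1},
    {"tx": -0.079, "ty": -0.194, "tz": 0.016, "spin": 0, "claw": 1},
    {"tx": -0.079, "ty": -0.194, "tz": 0.016, "spin": 0, "claw": 1},
    {"tx": -0.079, "ty": -0.194, "tz": 0.016, "spin": 0, "claw": 1},
    {"tx": -0.079, "ty": -0.194, "tz": 0.016, "spin": 0, "claw": 1},
    {"tx": -0.079, "ty": -0.194, "tz": 0.016, "spin": 0, "claw": 1},
    {"tx": -0.079, "ty": -0.194, "tz": 0.016, "spin": 0, "claw": 1},
  ],
)

```text
time: 2.1
position: [0.6477, -0.1484, 0.3632]
tool_rot: [0.198, -3.134, -0.001]
ft_force: [0.7, 0.5, 0.2]
grip_width: 1.0
```

```bash
python3 -c "
from h import *
go(.648,-.150,.30)
cv2.imwrite('pics/s1.png',np.vstack([cv2.resize(imaging.get_image('scene')[150:400,250:500],(600,600))]))"
```

```text
t 2.1 p [ 0.6477 -0.1484  0.3632] tool delta [-0.0002 -0.0017  0.0632] yaw y 97.25 tilt [-0.0016  0.0008] F [0.7 0.5 0.2] w 1.0
```

View pics/s1.png

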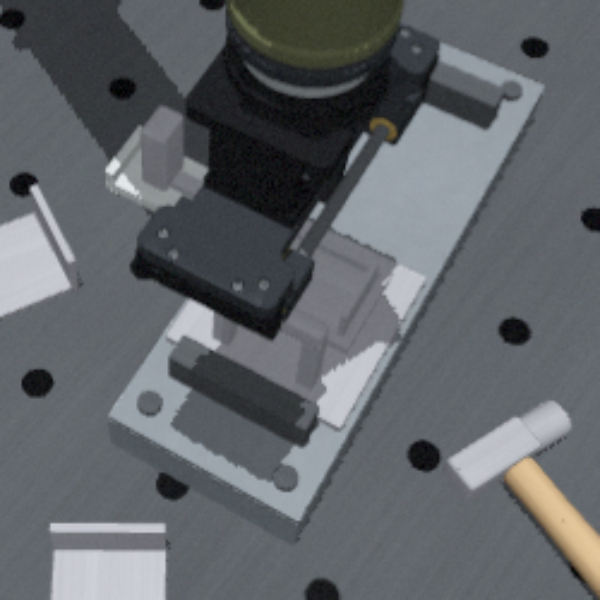

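The gripper is centred over the handle and the fingers are clear of the posts. I'll descend until the pads straddle the bar.

>>> step_arm(
  increments=[
    {"tx": 0, "ty": -0.002, "tz": 0.03, "spin": 0, "claw": 1},
    {"tx": 0, "ty": -0.002, "tz": 0.05, "spin": 0, "claw": 1},
    {"tx": 0, "ty": -0.002, "tz": 0.07, "spin": 0, "claw": 1},
    {"tx": 0, "ty": -0.002, "tz": 0.08, "spin": 0, "claw": 1},
    {"tx": 0, "ty": -0.002, "tz": 0.08, "spin": 0, "claw": 1},
    {"tx": 0, "ty": -0.002, "tz": 0.08, "spin": 0, "claw": 1},
  ],
)

```text
time: 2.65
position: [0.6482, -0.1493, 0.2846]
tool_rot: [-0.202, 3.135, 0.001]
ft_force: [-0.2, 0.3, 0.5]
grip_width: 0.998
```

>>> step_arm(
  force=25,
  increments=[
    {"tx": 0, "ty": 0, "tz": 0, "spin": 0, "claw": 0.3},
    {"tx": 0, "ty": 0, "tz": 0, "spin": 0, "claw": 0.3},
    {"tx": 0, "ty": 0, "tz": 0, "spin": 0, "claw": 0.3},
    {"tx": 0, "ty": 0, "tz": 0, "spin": 0, "claw": 0.3},
    {"tx": 0, "ty": 0, "tz": 0, "spin": 0, "claw": 0.3},
    {"tx": 0, "ty": 0, "tz": 0, "spin": 0, "claw": 0.3},
    {"tx": 0, "ty": 0, "tz": 0, "spin": 0, "claw": 0.3},
  ],
)

```text
time: 3.23
position: [0.6481, -0.1507, 0.2843]
tool_rot: [-0.199, 3.135, 0.0]
ft_force: [1.2, -0.9, 0.0]
grip_width: 0.554
```

>>> step_arm(
  increments=[
    {"tx": 0, "ty": 0, "tz": 0, "spin": 0, "claw": 0},
    {"tx": 0, "ty": 0, "tz": 0, "spin": 0, "claw": 0},
    {"tx": 0, "ty": 0, "tz": 0, "spin": 0, "claw": 0},
    {"tx": 0, "ty": 0, "tz": 0, "spin": 0, "claw": 0},
    {"tx": 0, "ty": 0, "tz": 0, "spin": 0, "claw": 0},
    {"tx": 0, "ty": 0, "tz": 0, "spin": 0, "claw": 0},
  ],
)

```text
time: 3.73
position: [0.6481, -0.1497, 0.2841]
tool_rot: [0.2, -3.135, -0.003]
ft_force: [-1.4, 1.7, 0.6]
grip_width: 0.135
```

An opening of 0.135, or 11.7 mm, matches the 12 mm bar. Now a gentle trial pull.

>>> step_arm(
  increments=[
    {"tx": 0, "ty": 0, "tz": 0, "spin": 0, "claw": 0},
    {"tx": 0, "ty": 0.002, "tz": 0, "spin": 0, "claw": 0},
    {"tx": 0, "ty": 0.004, "tz": 0, "spin": 0, "claw": 0},
    {"tx": 0, "ty": 0.006, "tz": 0, "spin": 0, "claw": 0},
    {"tx": 0, "ty": 0.008, "tz": 0, "spin": 0, "claw": 0},
    {"tx": 0, "ty": 0.008, "tz": 0, "spin": 0, "claw": 0},
  ],
)

```text
time: 4.23
position: [0.6472, -0.1458, 0.2842]
tool_rot: [-0.196, 3.133, -0.01]
ft_force: [4.2, -7.7, -4.5]
grip_width: 0.132
```

>>> step_arm(
  increments=[
    {"tx": 0, "ty": 0.002, "tz": 0, "spin": 0, "claw": 0},
    {"tx": 0, "ty": 0.004, "tz": 0, "spin": 0, "claw": 0},
    {"tx": 0, "ty": 0.004, "tz": 0, "spin": 0, "claw": 0},
    {"tx": 0, "ty": 0.004, "tz": 0, "spin": 0, "claw": 0},
  ],
)

```text
time: 4.57
position: [0.6468, -0.1447, 0.2842]
tool_rot: [-0.192, 3.132, -0.017]
ft_force: [6.2, -12.8, -7.7]
grip_width: 0.134
```

The force climbs to 13 N or more while the tool stalls after about 3–4 mm, so the shuttle is locked. I'll ease back, release and rise.

>>> step_arm(
  increments=[
    {"tx": 0, "ty": -0.006, "tz": 0, "spin": 0, "claw": 0},
    {"tx": 0, "ty": -0.012, "tz": 0, "spin": 0, "claw": 0},
    {"tx": 0, "ty": -0.012, "tz": 0, "spin": 0, "claw": 0},
    {"tx": 0, "ty": -0.012, "tz": 0, "spin": 0, "claw": 0},
    {"tx": 0, "ty": -0.012, "tz": 0, "spin": 0, "claw": 0.5},
    {"tx": 0, "ty": -0.012, "tz": 0, "spin": 0, "claw": 0.5},
    {"tx": 0, "ty": -0.012, "tz": 0, "spin": 0, "claw": 0.5},
    {"tx": 0, "ty": -0.012, "tz": 0, "spin": 0, "claw": 0.5},
  ],
)

```text
time: 5.23
position: [0.6481, -0.1508, 0.2842]
tool_rot: [-0.199, 3.135, -0.001]
ft_force: [0.1, -0.3, 0.1]
grip_width: 0.355
```

>>> step_arm(
  increments=[
    {"tx": 0, "ty": 0, "tz": 0, "spin": 0, "claw": 0.9},
    {"tx": 0, "ty": 0, "tz": -0.04, "spin": 0, "claw": 0.9},
    {"tx": 0, "ty": 0, "tz": -0.07, "spin": 0, "claw": 0.9},
    {"tx": 0, "ty": 0, "tz": -0.07, "spin": 0, "claw": 0.9},
    {"tx": 0, "ty": 0, "tz": -0.07, "spin": 0, "claw": 0.9},
  ],
)

```text
time: 5.65
position: [0.6487, -0.1512, 0.3568]
tool_rot: [-0.199, 3.13, -0.002]
ft_force: [-0.2, 0.2, -0.8]
grip_width: 0.735
```

```bash
python3 -c "
from h import *
go(.488,-.054,.35)"
```

```text
t 5.65 p [ 0.6487 -0.1512  0.3568] tool delta [0.1471 0.1168 0.0059] yaw y 97.26 tilt [ 0.0049 -0.0008] F [-0.2  0.2 -0.8] w 0.735
```

>>> step_arm(
  increments=[
    {"tx": 0.147, "ty": 0.117, "tz": 0, "spin": 0, "claw": 0.9},
    {"tx": 0.147, "ty": 0.117, "tz": 0, "spin": 0, "claw": 0.9},
    {"tx": 0.147, "ty": 0.117, "tz": 0, "spin": 0, "claw": 0.9},
    {"tx": 0.147, "ty": 0.117, "tz": 0, "spin": 0, "claw": 0.9},
    {"tx": 0.147, "ty": 0.117, "tz": 0, "spin": 0, "claw": 0.9},
    {"tx": 0.147, "ty": 0.117, "tz": 0, "spin": 0, "claw": 0.9},
    {"tx": 0.147, "ty": 0.117, "tz": 0, "spin": 0, "claw": 0.9},
    {"tx": 0.147, "ty": 0.117, "tz": 0, "spin": 0, "claw": 0.9},
  ],
)

```text
time: 6.32
position: [0.4878, -0.0535, 0.3539]
tool_rot: [-0.199, 3.135, -0.001]
ft_force: [0.1, 0.4, 0.7]
grip_width: 0.9
```

```bash
python3 -c "
from h import *
go(.488,-.054,.2285)
cv2.imwrite('pics/s2.png',np.vstack([cv2.resize(imaging.get_image('scene')[150:350,250:450],(600,600))]))"
```

```text
t 6.32 p [ 0.4878 -0.0535  0.3539] tool delta [-1.000e-04 -4.000e-04  1.254e-01] yaw y 97.26 tilt [ 0.0003 -0.0004] F [0.1 0.4 0.7] w 0.9
```

View pics/s2.png

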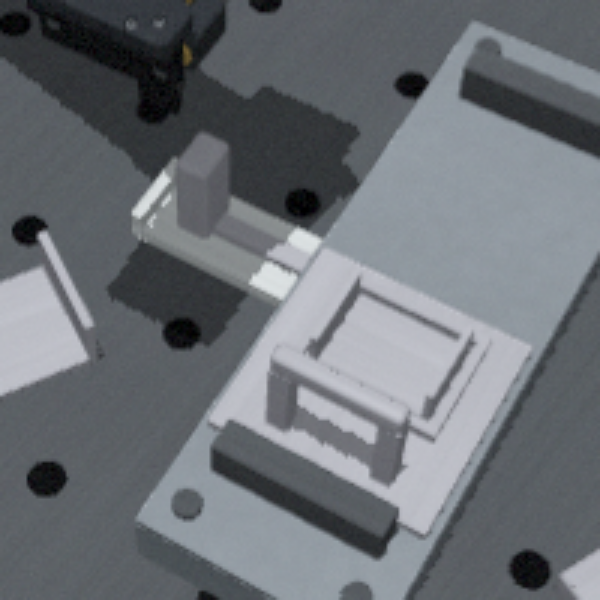

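The shuttle is back at its start, the bracket is in the nest, and the lock block at crop (203,185) is free to grip from above. Descending on it.

>>> step_arm(
  increments=[
    {"tx": 0, "ty": 0, "tz": 0.035, "spin": 0, "claw": 0.9},
    {"tx": 0, "ty": 0, "tz": 0.065, "spin": 0, "claw": 0.9},
    {"tx": 0, "ty": 0, "tz": 0.09, "spin": 0, "claw": 0.9},
    {"tx": 0, "ty": 0, "tz": 0.11, "spin": 0, "claw": 0.9},
    {"tx": 0, "ty": 0, "tz": 0.125, "spin": 0, "claw": 0.9},
    {"tx": 0, "ty": 0, "tz": 0.125, "spin": 0, "claw": 0.9},
    {"tx": 0, "ty": 0, "tz": 0.125, "spin": 0, "claw": 0.9},
  ],
)

```text
time: 6.95
position: [0.4878, -0.054, 0.2284]
tool_rot: [0.197, -3.133, 0.002]
ft_force: [0.2, -0.0, -0.0]
grip_width: 0.899
```

>>> step_arm(
  force=30,
  increments=[
    {"tx": 0, "ty": 0, "tz": 0, "spin": 0, "claw": 0.2},
    {"tx": 0, "ty": 0, "tz": 0, "spin": 0, "claw": 0.2},
    {"tx": 0, "ty": 0, "tz": 0, "spin": 0, "claw": 0.2},
    {"tx": 0, "ty": 0, "tz": 0, "spin": 0, "claw": 0.2},
    {"tx": 0, "ty": 0, "tz": 0, "spin": 0, "claw": 0.2},
    {"tx": 0, "ty": 0, "tz": 0, "spin": 0, "claw": 0.2},
    {"tx": 0, "ty": 0, "tz": 0, "spin": 0, "claw": 0.2},
    {"tx": 0, "ty": 0, "tz": 0, "spin": 0, "claw": 0.2},
  ],
)

```text
time: 7.62
position: [0.4875, -0.0531, 0.2293]
tool_rot: [-0.199, 3.135, 0.0]
ft_force: [0.4, 0.1, -0.3]
grip_width: 0.377
```

>>> step_arm(
  increments=[
    {"tx": 0, "ty": 0, "tz": 0, "spin": 0, "claw": 0.2},
    {"tx": 0, "ty": 0, "tz": 0, "spin": 0, "claw": 0.2},
    {"tx": 0, "ty": 0, "tz": 0, "spin": 0, "claw": 0.2},
  ],
)

```text
time: 7.87
position: [0.4876, -0.054, 0.2293]
tool_rot: [-0.199, 3.135, -0.002]
ft_force: [0.6, -3.4, -0.5]
grip_width: 0.339
```

An opening of 0.339 is 29.5 mm, which matches the 30 mm block. I slide it towards the bed.

>>> step_arm(
  increments=[
    {"tx": -0.003, "ty": -0.002, "tz": 0, "spin": 0, "claw": 0.2},
    {"tx": -0.008, "ty": -0.002, "tz": 0, "spin": 0, "claw": 0.2},
    {"tx": -0.013, "ty": -0.002, "tz": 0, "spin": 0, "claw": 0.2},
    {"tx": -0.018, "ty": -0.002, "tz": 0, "spin": 0, "claw": 0.2},
    {"tx": -0.023, "ty": -0.002, "tz": 0, "spin": 0, "claw": 0.2},
    {"tx": -0.027, "ty": -0.002, "tz": 0, "spin": 0, "claw": 0.2},
    {"tx": -0.03, "ty": -0.002, "tz": 0, "spin": 0, "claw": 0.2},
    {"tx": -0.03, "ty": -0.002, "tz": 0, "spin": 0, "claw": 0.2},
  ],
)

```text
time: 8.53
position: [0.5186, -0.0504, 0.2292]
tool_rot: [-0.2, 3.134, 0.001]
ft_force: [-0.1, 3.6, 3.4]
grip_width: 0.337
```

>>> step_arm(
  increments=[
    {"tx": -0.002, "ty": 0, "tz": 0, "spin": 0, "claw": 0.2},
    {"tx": -0.004, "ty": 0, "tz": 0, "spin": 0, "claw": 0.2},
    {"tx": -0.006, "ty": 0, "tz": 0, "spin": 0, "claw": 0.2},
    {"tx": -0.008, "ty": 0, "tz": 0, "spin": 0, "claw": 0.2},
    {"tx": -0.01, "ty": 0, "tz": 0, "spin": 0, "claw": 0.2},
    {"tx": -0.01, "ty": 0, "tz": 0, "spin": 0, "claw": 0.2},
    {"tx": -0.01, "ty": 0, "tz": 0, "spin": 0, "claw": 0.2},
  ],
)

```text
time: 9.12
position: [0.5242, -0.0502, 0.229]
tool_rot: [0.198, -3.124, -0.004]
ft_force: [-18.5, 3.2, 19.7]
grip_width: 0.345
```

It moved about 36 mm and then hit a hard stop at 18 N, so the lock is across. Ease off, release and rise, keeping the tool clear of it.

>>> step_arm(
  increments=[
    {"tx": 0.003, "ty": 0, "tz": 0, "spin": 0, "claw": 0.7},
    {"tx": 0.003, "ty": 0, "tz": 0, "spin": 0, "claw": 0.7},
    {"tx": 0.003, "ty": 0, "tz": 0, "spin": 0, "claw": 0.7},
    {"tx": 0.003, "ty": 0, "tz": 0, "spin": 0, "claw": 0.7},
    {"tx": 0.003, "ty": 0, "tz": -0.03, "spin": 0, "claw": 0.9},
    {"tx": 0.003, "ty": 0, "tz": -0.07, "spin": 0, "claw": 0.9},
    {"tx": 0.003, "ty": 0, "tz": -0.11, "spin": 0, "claw": 0.9},
    {"tx": 0.003, "ty": 0, "tz": -0.12, "spin": 0, "claw": 0.9},
  ],
)

```text
time: 9.78
position: [0.5266, -0.0513, 0.3554]
tool_rot: [-0.198, 3.125, -0.001]
ft_force: [1.1, 0.4, 0.5]
grip_width: 0.85
```

```bash
python3 -c "
from h import *
go(.6485,-.150,.35)
im=imaging.get_image('top');cv2.imwrite('pics/t3.png',im)
im=imaging.get_image('scene');cv2.imwrite('pics/s3.png',im)"
```

```text
t 9.78 p [ 0.5266 -0.0513  0.3554] tool delta [-0.1084 -0.1133  0.0067] yaw y 97.24 tilt [0.0106 0.0003] F [1.1 0.4 0.5] w 0.85
```

>>> step_arm(
  increments=[
    {"tx": -0.109, "ty": -0.114, "tz": 0, "spin": 0, "claw": 0.9},
    {"tx": -0.109, "ty": -0.114, "tz": 0, "spin": 0, "claw": 0.9},
    {"tx": -0.109, "ty": -0.114, "tz": 0, "spin": 0, "claw": 0.9},
    {"tx": -0.109, "ty": -0.114, "tz": 0, "spin": 0, "claw": 0.9},
    {"tx": -0.109, "ty": -0.114, "tz": 0, "spin": 0, "claw": 0.9},
    {"tx": -0.109, "ty": -0.114, "tz": 0, "spin": 0, "claw": 0.9},
    {"tx": -0.109, "ty": -0.114, "tz": 0, "spin": 0, "claw": 0.9},
  ],
)

```text
time: 10.47
position: [0.6465, -0.1495, 0.3469]
tool_rot: [0.199, -3.132, -0.001]
ft_force: [0.8, 0.5, -0.3]
grip_width: 0.899
```

```bash
python3 -c "
from h import *
go(.6485,-.151,.284)
im=imaging.get_image('scene');cv2.imwrite('pics/s4.png',cv2.resize(im[150:350,250:450],(500,500)))"
```

```text
t 10.47 p [ 0.6465 -0.1495  0.3469] tool delta [-0.002  -0.0018  0.0629] yaw y 97.26 tilt [-0.0035  0.0005] F [ 0.8  0.5 -0.3] w 0.899
```

View pics/s4.png

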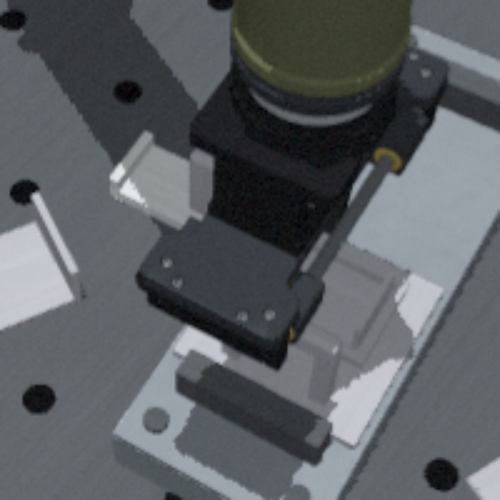

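The lock block now stands at the bed side of its track (crop (203,185)) and the gripper is over the handle. I'll take the handle again.

>>> step_arm(
  increments=[
    {"tx": -0.001, "ty": -0.001, "tz": 0.025, "spin": 0, "claw": 0.9},
    {"tx": -0.001, "ty": -0.001, "tz": 0.045, "spin": 0, "claw": 0.9},
    {"tx": -0.001, "ty": -0.001, "tz": 0.063, "spin": 0, "claw": 0.9},
    {"tx": -0.001, "ty": -0.001, "tz": 0.063, "spin": 0, "claw": 0.9},
    {"tx": -0.001, "ty": -0.001, "tz": 0.063, "spin": 0, "claw": 0},
    {"tx": -0.001, "ty": -0.001, "tz": 0.063, "spin": 0, "claw": 0},
    {"tx": -0.001, "ty": -0.001, "tz": 0.063, "spin": 0, "claw": 0},
    {"tx": -0.001, "ty": -0.001, "tz": 0.063, "spin": 0, "claw": 0},
  ],
)

```text
time: 11.18
position: [0.6485, -0.1506, 0.2879]
tool_rot: [-0.2, 3.133, -0.0]
ft_force: [1.5, 0.1, -0.4]
grip_width: 0.682
```

>>> step_arm(
  increments=[
    {"tx": 0, "ty": 0, "tz": 0, "spin": 0, "claw": 0},
    {"tx": 0, "ty": 0, "tz": 0, "spin": 0, "claw": 0},
    {"tx": 0, "ty": 0, "tz": 0, "spin": 0, "claw": 0},
    {"tx": 0, "ty": 0, "tz": 0, "spin": 0, "claw": 0},
    {"tx": 0, "ty": 0, "tz": 0, "spin": 0, "claw": 0},
    {"tx": 0, "ty": 0, "tz": 0, "spin": 0, "claw": 0},
    {"tx": 0, "ty": 0, "tz": 0, "spin": 0, "claw": 0},
    {"tx": 0, "ty": 0, "tz": 0, "spin": 0, "claw": 0},
  ],
)

```text
time: 11.85
position: [0.6481, -0.1498, 0.2861]
tool_rot: [0.2, -3.135, -0.002]
ft_force: [-0.7, 1.8, 0.8]
grip_width: 0.133
```

>>> step_arm(
  increments=[
    {"tx": 0, "ty": 0.002, "tz": 0, "spin": 0, "claw": 0},
    {"tx": 0, "ty": 0.004, "tz": 0, "spin": 0, "claw": 0},
    {"tx": 0, "ty": 0.006, "tz": 0, "spin": 0, "claw": 0},
    {"tx": 0, "ty": 0.008, "tz": 0, "spin": 0, "claw": 0},
    {"tx": 0, "ty": 0.01, "tz": 0, "spin": 0, "claw": 0},
    {"tx": 0, "ty": 0.012, "tz": 0, "spin": 0, "claw": 0},
  ],
)

```text
time: 12.35
position: [0.6466, -0.1387, 0.2861]
tool_rot: [-0.199, 3.135, -0.0]
ft_force: [1.4, -1.5, -0.8]
grip_width: 0.136
```

It slides freely now, with about 2 N of force.

>>> step_arm(
  increments=[
    {"tx": 0, "ty": 0.004, "tz": 0, "spin": 0, "claw": 0},
    {"tx": 0, "ty": 0.01, "tz": 0, "spin": 0, "claw": 0},
    {"tx": 0, "ty": 0.017, "tz": 0, "spin": 0, "claw": 0},
    {"tx": 0, "ty": 0.024, "tz": 0, "spin": 0, "claw": 0},
    {"tx": 0, "ty": 0.031, "tz": 0, "spin": 0, "claw": 0},
    {"tx": 0, "ty": 0.038, "tz": 0, "spin": 0, "claw": 0},
    {"tx": 0, "ty": 0.045, "tz": 0, "spin": 0, "claw": 0},
    {"tx": 0, "ty": 0.05, "tz": 0, "spin": 0, "claw": 0},
  ],
)

```text
time: 13.02
position: [0.6401, -0.0877, 0.2861]
tool_rot: [0.201, -3.135, -0.001]
ft_force: [0.9, -1.8, -3.2]
grip_width: 0.131
```

>>> step_arm(
  increments=[
    {"tx": 0, "ty": 0.006, "tz": 0, "spin": 0, "claw": 0},
    {"tx": 0, "ty": 0.013, "tz": 0, "spin": 0, "claw": 0},
    {"tx": 0, "ty": 0.02, "tz": 0, "spin": 0, "claw": 0},
    {"tx": 0, "ty": 0.027, "tz": 0, "spin": 0, "claw": 0},
    {"tx": 0, "ty": 0.034, "tz": 0, "spin": 0, "claw": 0},
    {"tx": 0, "ty": 0.041, "tz": 0, "spin": 0, "claw": 0},
    {"tx": 0, "ty": 0.047, "tz": 0, "spin": 0, "claw": 0},
    {"tx": 0, "ty": 0.05, "tz": 0, "spin": 0, "claw": 0},
  ],
)

```text
time: 13.68
position: [0.6337, -0.038, 0.2861]
tool_rot: [0.201, -3.134, -0.002]
ft_force: [0.1, -1.6, -3.5]
grip_width: 0.139
```

>>> step_arm(
  increments=[
    {"tx": 0, "ty": 0.003, "tz": 0, "spin": 0, "claw": 0},
    {"tx": 0, "ty": 0.007, "tz": 0, "spin": 0, "claw": 0},
    {"tx": 0, "ty": 0.01, "tz": 0, "spin": 0, "claw": 0},
    {"tx": 0, "ty": 0.013, "tz": 0, "spin": 0, "claw": 0},
    {"tx": 0, "ty": 0.016, "tz": 0, "spin": 0, "claw": 0},
    {"tx": 0, "ty": 0.019, "tz": 0, "spin": 0, "claw": 0},
    {"tx": 0, "ty": 0.021, "tz": 0, "spin": 0, "claw": 0},
    {"tx": 0, "ty": 0.023, "tz": 0, "spin": 0, "claw": 0},
  ],
)

```text
time: 14.35
position: [0.6309, -0.0165, 0.2861]
tool_rot: [0.199, -3.135, -0.0]
ft_force: [0.3, -2.3, -4.0]
grip_width: 0.133
```

>>> step_arm(
  increments=[
    {"tx": 0, "ty": 0.002, "tz": 0, "spin": 0, "claw": 0},
    {"tx": 0, "ty": 0.004, "tz": 0, "spin": 0, "claw": 0},
    {"tx": 0, "ty": 0.006, "tz": 0, "spin": 0, "claw": 0},
    {"tx": 0, "ty": 0.008, "tz": 0, "spin": 0, "claw": 0},
    {"tx": 0, "ty": 0.01, "tz": 0, "spin": 0, "claw": 0},
    {"tx": 0, "ty": 0.012, "tz": 0, "spin": 0, "claw": 0},
    {"tx": 0, "ty": 0.012, "tz": 0, "spin": 0, "claw": 0},
    {"tx": 0, "ty": 0.012, "tz": 0, "spin": 0, "claw": 0},
  ],
)

```text
time: 15.02
position: [0.6298, -0.0094, 0.2861]
tool_rot: [-0.194, 3.134, -0.011]
ft_force: [2.8, -11.1, -5.3]
grip_width: 0.137
```

```bash
python3 -c "
from h import *
go(.6485,-.151,.284)"
```

```text
t 15.02 p [ 0.6298 -0.0094  0.2861] tool delta [-0.0012 -0.1428  0.0031] yaw y 97.07 tilt [ 0.0018 -0.0068] F [  2.8 -11.1  -5.3] w 0.137
```

It stops at about 0.141 m with 11 N, which is the end stop. I ease the pull, keeping the shuttle pressed home, then release straight and rise.

>>> step_arm(
  increments=[
    {"tx": 0, "ty": -0.003, "tz": 0, "spin": 0, "claw": 0},
    {"tx": 0, "ty": -0.003, "tz": 0, "spin": 0, "claw": 0.5},
    {"tx": 0, "ty": -0.003, "tz": 0, "spin": 0, "claw": 0.5},
    {"tx": 0, "ty": -0.003, "tz": 0, "spin": 0, "claw": 0.5},
    {"tx": 0, "ty": -0.003, "tz": 0, "spin": 0, "claw": 0.7},
    {"tx": 0, "ty": -0.003, "tz": 0, "spin": 0, "claw": 0.7},
    {"tx": 0, "ty": -0.003, "tz": 0, "spin": 0, "claw": 0.7},
    {"tx": 0, "ty": -0.003, "tz": 0, "spin": 0, "claw": 0.7},
  ],
)

```text
time: 15.68
position: [0.63, -0.0072, 0.2864]
tool_rot: [-0.2, 3.135, 0.001]
ft_force: [-0.1, -0.8, 0.1]
grip_width: 0.583
```

>>> step_arm(
  increments=[
    {"tx": 0, "ty": 0, "tz": -0.03, "spin": 0, "claw": 0.7},
    {"tx": 0, "ty": 0, "tz": -0.07, "spin": 0, "claw": 0.7},
    {"tx": 0, "ty": 0, "tz": -0.1, "spin": 0, "claw": 0.7},
    {"tx": 0.03, "ty": 0.03, "tz": -0.1, "spin": 0, "claw": 0.7},
    {"tx": 0.06, "ty": 0.06, "tz": -0.1, "spin": 0, "claw": 0.7},
    {"tx": 0.09, "ty": 0.09, "tz": -0.1, "spin": 0, "claw": 0.7},
    {"tx": 0.12, "ty": 0.12, "tz": -0.1, "spin": 0, "claw": 0.7},
    {"tx": 0.12, "ty": 0.15, "tz": -0.1, "spin": 0, "claw": 0.7},
  ],
)

```text
time: 16.35
position: [0.4877, 0.1254, 0.3862]
tool_rot: [0.198, -3.132, -0.002]
ft_force: [0.8, 0.7, -0.1]
grip_width: 0.698
```

>>> step_arm(
  increments=[
    {"tx": 0.0, "ty": 0.2, "tz": 0, "spin": 0, "claw": 0.7},
    {"tx": 0.0, "ty": 0.2, "tz": 0, "spin": 0, "claw": 0.7},
    {"tx": 0.0, "ty": 0.2, "tz": 0, "spin": 0, "claw": 0.7},
    {"tx": 0.0, "ty": 0.2, "tz": 0, "spin": 0, "claw": 0.7},
    {"tx": 0.0, "ty": 0.2, "tz": 0, "spin": 0, "claw": 0.7},
    {"tx": 0.0, "ty": 0.2, "tz": 0, "spin": 0, "claw": 0.7},
    {"tx": 0.0, "ty": 0.2, "tz": 0, "spin": 0, "claw": 0.7},
  ],
)

```text
time: 16.93
position: [0.4654, 0.3266, 0.3858]
tool_rot: [0.207, -3.134, 0.0]
ft_force: [-0.0, -1.1, -0.3]
grip_width: 0.702
```

```bash
python3 -c "
from h import *
go(.6485,-.151,.284)
a=imaging.get_image('scene')[120:370,270:500];b=imaging.get_image('top')[120:310,160:400]
cv2.imwrite('pics/s5.png',np.hstack([cv2.resize(a,(400,435)),cv2.copyMakeBorder(cv2.resize(b,(400,317)),0,118,0,0,0)]))"
```

```text
t 16.93 p [0.4654 0.3266 0.3858] tool delta [-0.1188 -0.4976  0.1018] yaw y 97.56 tilt [-0.0005 -0.0003] F [-0.  -1.1 -0.3] w 0.702
```

View pics/s5.png

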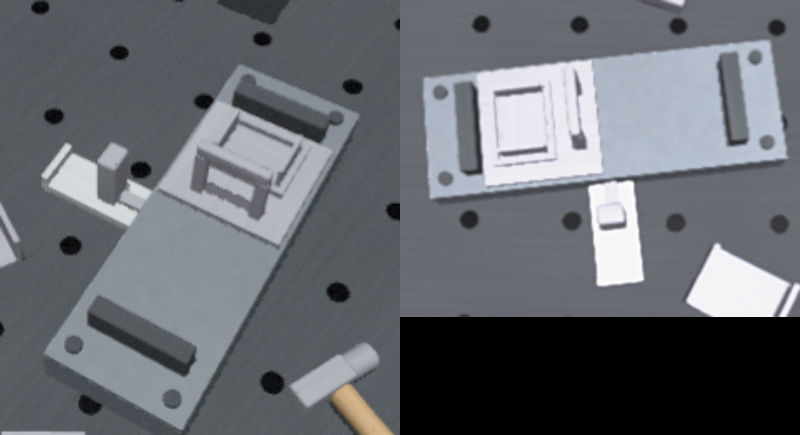

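The shuttle plate sits against the far stop (crop (478,130)), the bracket is still in the nest and the lock is across. The robot is clear, so I hand in.

```bash
python3 -c "
from bench import workorder; print(workorder.close_job())"
```

```text
the job is handed in; nothing more can be done
None
```

The shuttle is home at the far end of its bed with the bracket still in its nest, and I handed the job in at about 17 s of the 58 s allowed.

- **First try:** I gripped the handle and pulled. The shuttle stopped after about 3–4 mm while the force rose to about 13 N, so it was locked.
- **Lock:** I eased the shuttle back and slid the lock grip about 36 mm towards the bed, until it met a hard stop at about 18 N.
- **Second try:** The shuttle then slid with about 2 N and met the end stop at about 0.141 m (0.140 stated), pressing with about 11 N. I released it and moved clear.

The last pictures show the plate against the far stop, the bracket in the nest, the lock at its bed-side end and the robot touching nothing. After release I checked the shuttle's position only by eye in those pictures. The two camera views disagreed by about 4–5 mm on the starting points, which was small enough for both grips. No check failed.

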